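# Clamp a filter cassette in its holder

### The arm

A 6-joint arm with a two-finger parallel gripper is mounted at the origin on a cart in front of the work surface, level with it; the furniture and walls round the work are solid. World frame = base frame: x ahead of the robot, y to its left, z up, the work surface at z = 0. Lengths are in mm, angles in degrees, forces in N, time in s.
With the tool pointing down it reaches from about 300 to 850 mm from the base axis. Payload 4.2 kg.
Tool frame: the origin (TCP) lies between the finger pads; the fingertips stand 22 mm ahead of it and the grasp point (between the pads) lies 3 mm ahead of it (env.finger_overhang is the distance from the TCP to the fingertips, in mm); z points along the fingers, y is the line along which they close (so a half turn about z gives the same grasp; the last joint's range is limited). The gripper opens to 91 mm and grips with 3 to 60 N. Pads are 32 mm wide; open, the fingers measure 118 mm over their backs; the gripper's body (76 mm by 178 mm) begins 60 mm behind the grasp point.
Start: joints at [66.52, 18.312, 89.639, -0, 72.044, -1.146], TCP at [218.505, 531.88, 235.976] pointing down, gripper open.
Joint ranges: [-177.97, 177.97], [-48.28, 115.42], [12.27, 149.76], [-77.06, 257.06], [2.81, 150.46], [-146.56, 146.56]. Speed limits (degrees/s): [147.25, 147.25, 180, 180, 180, 180].

### API

Orientations are given as [roll, pitch, yaw] about the fixed x, y, z axes, in that order (R = Rz(yaw) Ry(pitch) Rx(roll)).
In Python, from workcell import state, cams, ticket, look_for, outline_of, env gives the robot as it stands.
- The arm moves only by the tool servo_tool, never from a script. Its argument "steps" is a list of rows, each a list of 3 entries, a list of its own where there are three numbers: the closure in counts, from 0 (fully open) to 255 (shut), then the shift along the tool's x, y, z in mm, then the turn, a rotation vector about the tool's x, y, z in rad. A call has exactly 10 rows; each row shifts and turns the commanded pose from where the row before left it, along the tool's axes as they then stand; what a row does not reach is not made up. A row lasts 1/10 s, in which the tool goes at most 50 mm and 8.59 degrees, less where a joint would pass 70% of its speed; a pose out of reach is approached as far as the arm can. A call with a gripper value outside its range is refused whole. The fingers move at their own pace and stop on an object; "squeeze" is the grip in N (left out, the last holds). Time passes only in rows, so rows that do not move let the fingers close, or fill a call up. It gives the time, the measured TCP pose, the force, the opening and the grip force at its end, in the units of the state.
- state(): the state, without advancing time (a new reading comes with each control period).
- cams.grab_frame(name): name is "side" or "top"; returns a dict with "color" (384x512x3 uint8, red, green, blue), "z_map" (384x512 float32, mm along the optical axis (not along the pixel's ray), 0 where there is no reading), "fovy" (degrees; the focal length in pixels is half the picture's height over the tangent of half this angle, whatever the lens; pixels are square), "cx", "cy" (the principal point, pixels), "k1" (the pictures are not rectified: a ray, as slopes to the right and down, at radius r is drawn at 1 + k1 r^2 times it, then the intrinsics apply), "eye" and "rotation" of the camera in the world. Camera axes: x right, y up, looking along -z (the intrinsics and any distortion apply to the point x, -y, -z); pixel columns grow to the right and rows downward; lengths in mm; the calibration is good to about 2 mm. A picture is of the moment at which its call begins.
- ticket.job_done(): hands the job in; it is judged then, once.
Trained networks look in a picture, given as the dict that the camera call returned (one of the last four; its "shot" number tells which), for a name from the list of things; names that differ only in an ending like _2 or _b are one class to them, and where a whole thing is asked for, a point or a joint stands for the part that bears it (a point fixed in the world has none). Each returns a list of dicts, best first, with "confidence" (0 to 1); they miss things now and then, are a little off and sometimes report something else, mostly with a low value. They report only what shows in the picture. A call takes as long as a camera call.
- look_for(picture, thing): "at" ([column, row] in pixels, amid what is visible of it).
- outline_of(picture, thing): "pixels" (384x512 bool, what is visible of it) and "at" ([column, row] in pixels, amid what is visible of it).
The state is a dict: "time_s": time; "qpos": joint angles; "qvel": joint speeds; "effort": joint torques, N m; "ee_pos": TCP position; "ee_rot": TCP orientation; "force": force on the tool from outside, world axes, zero at the start; "torque": the same for the moment, N m; "gripper_width": finger opening in mm; "gripper_force": force on a finger pad.
Only numpy, scipy, OpenCV 4.12 (cv2) and the standard library are available. Lean on these libraries where they do the work, as an engineer would, in place of code of your own. Each camera call takes 0.05 s, during which the arm holds its last target. There are 200 camera calls.

### The job

Push the blue filter cassette along the bed of the clamp stand until it is fully home against the column at the back. Then screw the black knob down (clockwise from above, letting go and regripping as often as needed) until its white foot clamps the cassette finger-tight, without crushing it, and let go. Leave the amber vial, the red-capped vial and the beaker beside the stand where they are.

Things in the scene. Friction and masses are not known exactly. Their poses are not given: they have to be found in the camera images.
- clamp_stand: Fixed clamp stand. Aluminium bed 213 x 92 mm (x -115..97.5) on a white housing, bed top at z = 142 mm; origin under it at bench level on its centre line; +x is the way the cassette slides home. Grey column at the back, front face (the stop) at x = 70 mm; from it a grey arm reaches over the cassette (x 16..94, 36 mm wide, z 177..191 mm). The screw's vertical axis is at x = 35 mm, y = 0.
- mouth (a point): Point on the bed's top (z 142 mm) at x = 10, y = 0 mm of the stand, where the parallel guide rails begin. The two dark rails rise 12 mm above the bed, inner faces at y = +-27 mm, to x = 74 mm; in front of them flared rails 36 mm long open to about 36 mm either side of the centre line. A crooked cassette can jam there; back off and push the lagging corner.
- home (a point): Where the cassette's origin is when it is fully home: on the bed's top, at x = 15, y = 0, z = 142 mm of the stand.
- cassette: Loose flat blue filter cassette, white middle layer, 110 (x) x 50 (y) x 20 (z) mm, 0.2 to 0.35 kg; origin at centre of underside, +x end goes in first. It starts flat on the bed, its -x end overhanging, 95 to 110 mm short of home, a little crooked. Two white ports 12 mm wide rise 13 mm above its top at x = -42, y = +-13 mm. Push on the middle of its -x end. It cracks if the foot presses with over 150 N.
- thumbscrew: Screw in the arm: spindle with a white foot (24 mm diameter) below and a black knurled round knob (30 mm diameter, 24 mm tall) on top, all turning together. Origin on the axis, where the foot's underside is while it presses on nothing. Clockwise seen from above lowers it 6 mm a turn (0.95 mm a radian). The foot starts 4 to 7 mm above the cassette's top level: a bit over one turn in all.
- knob (a point): Middle of the knob, on the axis, 46 mm above the thumbscrew's origin; the knob spans 12 mm above and below it. Turns with 0.05 N m, stays where left. The foot is sprung: it bears with 8 N at first touch, 10 N more per further mm the screw goes down, and is solid after 2.5 mm; finger-tight is 1 to 2.5 mm (1 to 2.6 rad) past touch. Gripped with 20 N the knob then slips in the fingers.
- amber_vial: Bystander: amber vial with red cap, 33 mm wide, 80 mm tall, loose, origin at centre of underside.
- red_vial: Bystander: clear vial with red cap, 33 mm wide, 85 mm tall, loose, origin at centre of underside.
- beaker: Bystander: clear beaker, 57 mm wide, 69 mm tall, loose, origin at centre of underside.

How it is judged:
By the outcome, as a careful person would: the job done as asked, in the order asked, and still so for the second after the job is handed in, with the robot touching nothing.
It also fails if it takes over 72 s, if anything falls off the work surface, if the arm or the gripper's body presses on something with over 40 N, if the wrist force passes 120 N, or if a joint passes its speed limit or range.

## Working session

There is one attempt and no reset: what is moved stays moved. The work goes in short steps, Python scripts to look and compute and a tool call to move; the robot and the scene stay as the last step left them, time stands still between calls to the robot, and variables do not carry over. Pictures are saved under pics/ and viewed, at most 10 in all, crops included, and the job is handed in when it is done.

Besides the shell and the picture viewer there is one more tool, called after "Request:" as a command line: name --argument value ..., lists and objects as JSON in quotes. servo_tool: Moves the arm, as the interface text tells. Its arguments: {"type":"object","properties":{"steps":{"type":"array","items":{"type":"array"}},"squeeze":{"type":"number"}},"required":["steps"]}

```bash
mkdir -p pics; cat > h.py <<'E'
import numpy as np,cv2
from workcell import state,cams,ticket,look_for,outline_of,env
def pts(p,mask=None):
    H,W=p['z_map'].shape
    v,u=np.mgrid[:H,:W].astype(float)
    return unproj(p,u,v,p['z_map'])
def unproj(p,u,v,z):
    f=p['color'].shape[0]/2/np.tan(np.radians(p['fovy'])/2)
    x=(u-p['cx'])/f;y=(v-p['cy'])/f
    xd,yd=x.copy(),y.copy()
    for _ in range(15):
        s=1+p['k1']*(x*x+y*y); x=xd/s;y=yd/s
    c=np.stack([x*z,-y*z,-z],-1)
    return c@np.array(p['rotation']).T+np.array(p['eye'])
def save(p,n): cv2.imwrite('pics/'+n,cv2.cvtColor(p['color'],cv2.COLOR_RGB2BGR))
E
python3 - <<'E'
from h import *
np.set_printoptions(precision=1,suppress=True)
s=state();print(s)
for n in('top','side'):
    p=cams.grab_frame(n);save(p,n+'0.png');P=pts(p)
    print(n,p['eye'],p['fovy'],p['k1'])
    for t in('clamp_stand','cassette','thumbscrew','amber_vial','red_vial','beaker'):
        for o in outline_of(p,t)[:2]:
            m=o['pixels']&(p['z_map']>0);q=P[m]
            print(t,round(o['confidence'],2),o['at'],m.sum(),np.median(q,0),np.percentile(q,2,axis=0),np.percentile(q,98,axis=0))
E
```

```text
{'time_s': 0.0, 'qpos': array([66.5, 18.4, 89.7, -0. , 72. , -1.1]), 'qvel': array([-0. , -0. ,  0.1,  0. ,  0.1, -0.1]), 'effort': array([ -0. , -41.2, -23.2,   0.1,   0. ,  -0. ]), 'ee_pos': array([218.3, 531.4, 235.1]), 'ee_rot': array([-179.9,   -0. ,  157.7]), 'force': array([ 0.5,  0.7, -1. ]), 'torque': array([-0.1, -0. ,  0. ]), 'gripper_force': 0.0, 'gripper_width': 91.02799452585005}Traceback (most recent call last):
  File "<stdin>", line 5, in <module>
  File "h.py", line 6, in pts
    return unproj(p,u,v,p['z_map'])
  File "h.py", line 14, in unproj
    return c@np.array(p['rotation']).T+np.array(p['eye'])
           ~~~~~~~~~~~~~~~~~~~~~~~~~~~^~~~~~~~~~~~~~~~~~~
ValueError: operands could not be broadcast together with shapes (384,512) (3,)
```

```bash
python3 -c "
import cv2,numpy as np
cv2.imwrite('pics/both.png',np.vstack([cv2.resize(cv2.imread('pics/%s0.png'%n)[:, :],(400,300)) for n in('top','side')]))"
```

```text
[ WARN:0@0.028] global loadsave.cpp:275 findDecoder imread_('pics/side0.png'): can't open/read file: check file path/integrity
Traceback (most recent call last):
TypeError: 'NoneType' object is not subscriptable
```

View pics/top0.png

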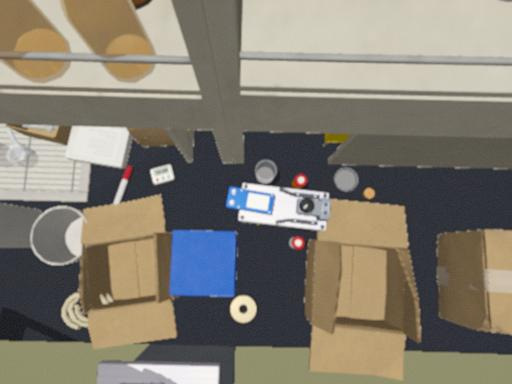

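The top view shows the stand at about (285,205), the cassette at (250,201), the knob at (307,205), vials at (301,180) and (297,243) and beakers near (265,170) and (345,179). The rotation is probably rpy in degrees, so I'll convert it that way.

```bash
sed -i "s/np.array(p\['rotation'\]).T/rotm(p['rotation']).T/" h.py; cat >> h.py <<'E'
from scipy.spatial.transform import Rotation as R
def rotm(r):
    r=np.array(r,float)
    return r if r.shape==(3,3) else R.from_euler('xyz',r,degrees=True).as_matrix()
E
python3 - <<'E'
from h import *
np.set_printoptions(precision=1,suppress=True)
for n in('top','side'):
    p=cams.grab_frame(n);save(p,n+'0.png');P=pts(p)
    print(n,p['eye'],p['rotation'],p['fovy'],p['k1'])
    z=P[...,2][p['z_map']>0]; h=np.histogram(z,bins=np.arange(-50,400,10));print(h[0])
    for t in('clamp_stand','cassette','thumbscrew','amber_vial','red_vial','beaker'):
        for o in outline_of(p,t)[:2]:
            m=o['pixels']&(p['z_map']>0);q=P[m]
            print(t,round(o['confidence'],2),o['at'],m.sum(),np.median(q,0),np.percentile(q,2,axis=0),np.percentile(q,98,axis=0))
E
```

```text
top [ 466.6 -230.6  989.3] [  8.3  -0.3 -88.5] 57.23767971074265 0.01359055330611537
[ 2410     3    91   170 29168 25270  4589  1294  1224  3249  1486  1341
  1266  1481  1242  1758  3547  5630  3714  6636  5338  3750  1160  1413
  2256  2869  1109   457   265   291   274   300   265    55   689   822
   854   879   902   947   946   998  1018  1059]
clamp_stand 0.85 [291.9, 210.5] 2699 [ 549.4 -335.5  142.7] [ 513.5 -410.6   82.8] [ 609.  -214.7  226.8]
cassette 0.64 [251.5, 196.8] 1013 [ 572.6 -230.6  161.7] [ 544.5 -282.8  140.8] [ 602.6 -177.9  165.7]
thumbscrew 0.5 [306.8, 208.1] 157 [ 558.2 -355.   226.1] [ 544.  -368.3  219.3] [ 571.6 -340.7  229. ]
amber_vial 0.7 [298.3, 181.1] 175 [ 636.9 -357.9   77.9] [ 625.7 -375.1    6.6] [ 655.4 -345.6   82.4]
amber_vial 0.55 [307.7, 203.2] 178 [ 558.2 -354.5  225.9] [ 543.9 -369.1  208.7] [ 571.6 -340.5  228.8]
red_vial 0.69 [296.3, 240.2] 141 [ 477.  -352.2   84.1] [ 462.1 -368.2   28.9] [ 490.  -339.8   87.7]
beaker 0.59 [262.0, 171.8] 360 [ 674.3 -271.4   15.7] [ 641.1 -295.    -0.5] [ 691.5 -247.4   68.9]
side [600.6 544.1 501.1] 
[... 456 characters left out ...]
.2, 217.9] 253 [ 485.2 -345.4   48.6] [ 477.5 -360.     4.7] [ 493.  -340.2   89.1]
cassette 0.94 [261.9, 202.3] 855 [ 572.5 -206.6  164.7] [ 543.5 -286.1  128.4] [ 601.3 -174.5  174.9]
thumbscrew 0.51 [266.1, 150.7] 182 [ 558.3 -345.9  221. ] [ 543.2 -364.2  199.9] [ 572.4 -340.1  230.9]
amber_vial 0.63 [232.9, 218.4] 372 [ 637.  -350.6   57.3] [ 624.3 -371.3    6.8] [ 654.4 -344.6   84.6]
amber_vial 0.51 [265.9, 219.6] 3306 [ 564.  -214.1  116. ] [ 523.5 -394.4   16.7] [ 611.2 -206.3  221.2]
red_vial 0.82 [297.9, 217.0] 260 [ 485.1 -345.8   51.2] [ 476.2 -368.1    7.6] [ 493.  -340.2   89.1]
beaker 0.75 [220.2, 238.6] 830 [ 665.1 -252.3   50.2] [ 640.4 -298.     8.5] [ 690.  -244.3   72.1]
```

View pics/side0.png

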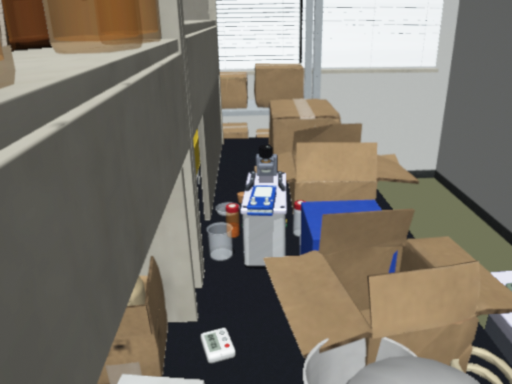

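Side view: the stand is upright at (265,210), the cassette is on the near end, the knob is at (266,152), and the shelf is at world x beyond the stand. Next I'll fit the poses precisely and check what is overhead.

```bash
python3 - <<'E'
from h import *
np.set_printoptions(precision=1,suppress=True)
def rect(q):
    (c,s,a)=cv2.minAreaRect(q[:,:2].astype(np.float32)); return np.array(c),np.array(s),a
for n in('top','side'):
    p=cams.grab_frame(n);P=pts(p).reshape(-1,3);col=p['color'].reshape(-1,3).astype(int);ok=p['z_map'].ravel()>0
    near=ok&(P[:,0]>450)&(P[:,0]<680)&(P[:,1]<-150)&(P[:,1]>-450)
    bed=near&(P[:,2]>138)&(P[:,2]<147)
    print(n,'bed',bed.sum(),rect(P[bed]))
    cas=near&(P[:,2]>156)&(P[:,2]<166)&(P[:,1]>-300)
    print('cas',cas.sum(),rect(P[cas]),np.median(P[cas],0))
    blue=near&(col[:,2]>col[:,0]+60)&(P[:,2]>156)&(P[:,2]<170)
    print('blue',blue.sum(),rect(P[blue]))
    kn=near&(P[:,2]>216)&(P[:,2]<236);
    c,r=cv2.minEnclosingCircle(P[kn][:,:2].astype(np.float32));print('knob',kn.sum(),c,r,np.percentile(P[kn][:,2],[5,25,50,75,95]))
    arm=near&(P[:,2]>185)&(P[:,2]<195);print('arm',arm.sum(),rect(P[arm]),np.median(P[arm][:,2]))
    port=near&(P[:,2]>171)&(P[:,2]<180)&(P[:,1]>-230);print('ports',port.sum(),np.median(P[port],0),rect(P[port]) if port.sum()>3 else '')
    # obstacles: max height grid x 300..800,y -500..300
    m=ok&(P[:,2]>-20)
    print('cols y from 300 to -500; rows x')
    for x in range(250,850,50):
        r=[]
        for y in range(300,-500,-50):
            k=m&(P[:,0]>=x)&(P[:,0]<x+50)&(P[:,1]<=y)&(P[:,1]>y-50)
            r.append(int(np.percentile(P[k][:,2],98)) if k.sum()>3 else -1)
        print(x,r)
E
```

```text
top bed 1688 (array([ 562.9, -312.8]), array([244.9, 144.5]), 68.27808380126953)
cas 1374 (array([ 520.6, -216. ]), array([113.6, 169.9]), 74.55264282226562) [ 561.1 -207.2  161.2]
blue 935 (array([ 518.8, -215.5]), array([113.6, 166.3]), 74.55264282226562)
knob 167 (558.8944091796875, -355.55560302734375) 15.883074760437012 [222.5 225.  225.9 226.9 228.4]
arm 454 (array([ 513.7, -379. ]), array([130.4,  80.3]), 4.522366046905518) 190.22259191582748
ports 9 [ 569.1 -188.7  174. ] (array([ 579. , -189.3]), array([ 3. , 29.5]), 81.46837615966797)
cols y from 300 to -500; rows x
250 [3, 93, 96, 152, 152, 151, 150, 147, 2, 19, 20, 4, 2, 173, 211, 132]
300 [3, 89, 85, 212, 154, 154, 211, 163, 44, 159, 20, 3, 2, 168, 212, 12]
350 [3, 2, 128, 214, 13, 12, 215, 164, 162, 162, 3, 3, 3, 153, 211, 12]
400 [141, 141, 142, 212, 13, 12, 216, 162, 162, 162, 3, 3, 2, 145, 210, 12]
450 [139, 9, 154, 197, 153, 153, 216, 162, 162, 163, 2, 3, 85, 137, 210, 133]
500 [140, 141, 144, 145, 147, 149, 149, 3, 3, 3, 159, 162, 200, 226, 192, 127]
550 [9, 8, 3, 135, 139, 147, 149, 3, 3, 171, 164, 164, 226, 228, 
[... 1213 characters left out ...]
00 [-1, -1, 166, 214, -1, -1, 216, -1, 163, 163, -1, -1, -1, 148, 214, -1]
450 [-1, -1, 168, 209, 154, 154, 218, 162, 163, 164, -1, 4, 88, 140, 214, 135]
500 [-1, 143, 144, 147, 148, 149, 151, 4, -1, -1, 160, 165, 224, 227, 194, 131]
550 [-1, -1, -1, 137, 140, 148, 151, 4, 3, 175, 165, 166, 229, 230, 194, -1]
600 [-1, -1, -1, -1, 4, 20, 17, 4, 4, 161, 145, 145, 154, 85, 4, 16]
650 [448, 448, 448, 448, 447, 446, 446, 444, 491, 519, 482, 464, 468, 466, 467, 464]
700 [472, 472, 472, 518, 507, 472, 517, 472, 525, 524, 492, 492, 492, 493, 490, 479]
750 [472, 472, 472, 519, 142, 146, 175, 167, -1, -1, -1, -1, -1, -1, -1, -1]
800 [-1, -1, 472, 472, 472, 526, 518, -1, -1, -1, -1, -1, -1, -1, -1, -1]
```

```bash
python3 - <<'E'
from h import *
np.set_printoptions(precision=1,suppress=True)
def rect(q):
    (c,s,a)=cv2.minAreaRect(q[:,:2].astype(np.float32)); return np.array(c),np.array(s),a
for n in('top','side'):
    p=cams.grab_frame(n);P=pts(p).reshape(-1,3);col=p['color'].reshape(-1,3).astype(int);ok=p['z_map'].ravel()>0
    near=ok&(P[:,0]>508)&(P[:,0]<640)&(P[:,1]<-160)&(P[:,1]>-430)
    blue=near&(col[:,2]>col[:,0]+60)&(P[:,2]>156)&(P[:,2]<170)
    print(n,'blue',blue.sum(),rect(P[blue]),np.median(P[blue],0))
    bed=near&(P[:,2]>138)&(P[:,2]<147)&(P[:,1]>-410)
    print('bed',bed.sum(),rect(P[bed]))
    arm=near&(P[:,2]>186)&(P[:,2]<195);print('arm',arm.sum(),rect(P[arm]))
    # bed edges by y-slices
    q=P[bed]; lo=[];hi=[]
    for y in range(-320,-215,10):
        k=q[(q[:,1]>y-5)&(q[:,1]<y+5)]
        if len(k)>5: lo.append((y,np.percentile(k[:,0],2)));hi.append((y,np.percentile(k[:,0],98)))
    for e in(lo,hi):
        if len(e)>3: print('edge',np.polyfit(*np.array(e).T,1),np.array(e)[:,1])
    w=ok&(P[:,0]>600)&(P[:,0]<720)
    for z0,z1 in((100,200),(200,300),(300,400),(400,440),(440,480),(480,600)):
        print(z0,[ (y,int(P[k][:,0].min())) for y in range(200,-500,-50) for k in[w&(P[:,2]>z0)&(P[:,2]<z1)&(P[:,1]<y)&(P[:,1]>y-50)&(P[:,0]>620)] if k.sum()>2])
E
```

```text
top blue 513 (array([ 573.1, -230.4]), array([109. ,  50.1]), 81.56179809570312) [ 573.9 -212.   161.6]
bed 1600 (array([ 564.4, -296.4]), array([234.1,  92.1]), 84.8915023803711)
arm 418 (array([ 558.3, -375.7]), array([77.4, 49.7]), 82.58008575439453)
edge [  0.1 543.6] [517.3 518.7 519.5 520.5 520.3 522.3 522.1 524.2 524.  524.4 526. ]
edge [  0.1 642.4] [605.5 603.3 607.1 608.2 610.6 610.2 612.5 612.3 614.2 614.  616.7]
100 [(0, 699), (-50, 698), (-100, 699), (-150, 698), (-200, 699), (-400, 704), (-450, 701)]
200 [(200, 698), (150, 698), (100, 698), (50, 698), (0, 699), (-50, 698), (-100, 699), (-150, 698), (-200, 699), (-250, 698), (-300, 698), (-350, 698), (-400, 698), (-450, 698)]
300 [(200, 697), (150, 697), (100, 697), (50, 698), (0, 698), (-50, 698), (-100, 698), (-150, 698), (-200, 698), (-250, 698), (-300, 698), (-350, 698), (-400, 697), (-450, 697)]
400 [(200, 697), (150, 697), (100, 697), (50, 698), (0, 698), (-50, 698), (-100, 698), (-150, 698), (-200, 698), (-250, 698), (-300, 698), (-350, 698), (-400, 698), (-450, 697)]
440 [(200, 698), (150, 697), (100, 697), (50, 
[... 968 characters left out ...]
400, 698), (-450, 698)]
300 [(200, 697), (150, 697), (100, 698), (50, 698), (0, 698), (-50, 698), (-100, 698), (-150, 698), (-200, 698), (-250, 698), (-300, 698), (-350, 697), (-400, 697), (-450, 698)]
400 [(200, 697), (150, 697), (100, 697), (50, 697), (0, 697), (-50, 697), (-100, 697), (-150, 698), (-200, 698), (-250, 698), (-300, 698), (-350, 698), (-400, 698), (-450, 698)]
440 [(200, 698), (150, 698), (100, 697), (50, 697), (0, 697), (-50, 697), (-100, 697), (-150, 697), (-200, 697), (-250, 697), (-300, 696), (-350, 696), (-400, 697), (-450, 698)]
480 [(150, 702), (100, 702), (0, 706), (-100, 698), (-150, 698), (-200, 697), (-250, 701), (-300, 701), (-350, 701), (-400, 700), (-450, 700)]
```

Request:
servo_tool --steps '[[200, [0, 0, -8], [0, 0, 0.127]], [200, [0, 0, -8], [0, 0, 0.127]], [200, [0, 0, -8], [0, 0, 0.127]], [200, [0, 0, -8], [0, 0, 0.127]], [200, [0, 0, -8], [0, 0, 0.127]], [200, [0, 0, -8], [0, 0, 0.127]], [200, [0, 0, -8], [0, 0, 0.127]], [200, [0, 0, -8], [0, 0, 0.127]], [200, [0, 0, -8], [0, 0, 0.127]], [200, [0, 0, -8], [0, 0, 0.129]]]' --squeeze 20

```text
time_s: 1.95
ee_pos: [218.5, 531.8, 316.3]
ee_rot: [180.0, -0.0, 84.5]
force: [-0.8, 0.2, -0.1]
gripper_width: 20.0
gripper_force: 0.0
```

Request:
servo_tool --steps '[[200, [-31.5, 21, 0], [0, 0, 0]], [200, [-31.5, 21, 0], [0, 0, 0]], [200, [-31.5, 21, 0], [0, 0, 0]], [200, [-31.5, 21, 0], [0, 0, 0]], [200, [-31.5, 21, 0], [0, 0, 0]], [200, [-31.5, 21, 0], [0, 0, 0]], [200, [-31.5, 21, 0], [0, 0, 0]], [200, [-31.5, 21, 0], [0, 0, 0]], [200, [-31.5, 21, 0], [0, 0, 0]], [200, [-31.5, 21, 0], [0, 0, 0]]]'

```text
time_s: 2.95
ee_pos: [399.5, 197.6, 316.2]
ee_rot: [180.0, -0.0, 84.8]
force: [-0.2, 0.5, 0.3]
gripper_width: 19.7
gripper_force: 0.0
```

Request:
servo_tool --steps '[[200, [-31.5, 21, 0], [0, 0, 0]], [200, [-31.5, 21, 0], [0, 0, 0]], [200, [-31.5, 21, 0], [0, 0, 0]], [200, [-31.5, 21, 0], [0, 0, 0]], [200, [-31.5, 21, 0], [0, 0, 0]], [200, [-31.5, 21, 0], [0, 0, 0]], [200, [-31.5, 21, 0], [0, 0, 0]], [200, [-31.5, 21, 0], [0, 0, 0]], [200, [-31.5, 21, 0], [0, 0, 0]], [200, [0, 0, 0], [0, 0, 0]]]'

```text
time_s: 3.95
ee_pos: [563.1, -104.1, 315.0]
ee_rot: [180.0, 0.1, 84.5]
force: [-0.5, -0.0, -1.0]
gripper_width: 19.5
gripper_force: 0.0
```

Request:
servo_tool --steps '[[200, [-10, 7, 20], [0, 0, 0]], [200, [-10, 7, 20], [0, 0, 0]], [200, [-9, 6, 20], [0, 0, 0]], [200, [0, 0, 20], [0, 0, 0]], [200, [0, 0, 20], [0, 0, 0]], [200, [0, 0, 20], [0, 0, 0]], [200, [0, 0, 15], [0, 0, 0]], [200, [0, 0, 10], [0, 0, 0]], [200, [0, 0, 0], [0, 0, 0]], [200, [0, 0, 0], [0, 0, 0]]]'

```text
time_s: 4.95
ee_pos: [579.0, -130.9, 171.5]
ee_rot: [180.0, -0.0, 84.8]
force: [0.1, -0.1, 0.9]
gripper_width: 19.7
gripper_force: 0.0
```

```bash
python3 - <<'E'
from h import *
a=cams.grab_frame('top');b=cams.grab_frame('side')
A=cv2.resize(a['color'][120:264,190:382],(400,300));B=cv2.resize(b['color'][100:292,140:396],(400,300))
cv2.imwrite('pics/c1.png',np.hstack([A,B])[...,::-1])
print(state()['qpos'])
E
```

```text
[-1.38622480e+01  2.25652653e+01  9.27585504e+01  1.05384529e-02
  6.45620316e+01 -8.65939044e+00]
```

View pics/c1.png

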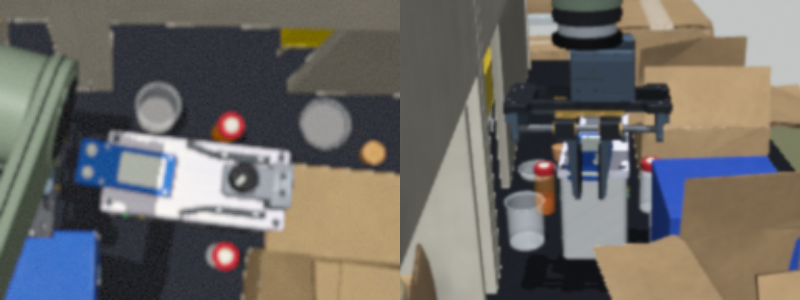

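The body lies across the stand, clear of the wall and the knob, and the fingers sit behind the tail of the cassette. I'll start the push.

Request:
servo_tool --steps '[[200, [-10, 0, 1], [0, 0, 0]], [200, [-10, 0, 1], [0, 0, 0]], [200, [-7, 0, 0], [0, 0, 0]], [200, [-6, 0, 0], [0, 0, 0]], [200, [-6, 0, 0], [0, 0, 0]], [200, [-6, 0, 0], [0, 0, 0]], [200, [-6, 0, 0], [0, 0, 0]], [200, [-6, 0, 0], [0, 0, 0]], [200, [-6, 0, 0], [0, 0, 0]], [200, [-6, 0, 0], [0, 0, 0]]]'

```text
time_s: 6.05
ee_pos: [572.2, -199.7, 169.0]
ee_rot: [-180.0, -0.1, 84.8]
force: [-0.4, 3.3, 1.7]
gripper_width: 19.7
gripper_force: 2.0
```

```bash
cat >> h.py <<'E'
O=np.array([561.5,-320.1]);U=np.array([-.0906,-.9959]);V=np.array([.9959,-.0906])
def stand(q): d=np.asarray(q)[...,:2]-O; return np.stack([d@U,d@V],-1)
def cassette(n='top'):
    p=cams.grab_frame(n);P=pts(p).reshape(-1,3);col=p['color'].reshape(-1,3).astype(int)
    S=stand(P)
    m=(p['z_map'].ravel()>0)&(abs(S[:,1])<45)&(S[:,0]>-160)&(S[:,0]<72)&(col[:,2]>col[:,0]+60)&(P[:,2]>154)&(P[:,2]<170)
    c,s,a=cv2.minAreaRect(S[m].astype(np.float32))
    k=S[m]; print(n,m.sum(),'rect',np.round(c,1),np.round(s,1),round(a,1),'x',np.percentile(k[:,0],[1,99]).round(1),'y',np.percentile(k[:,1],[1,99]).round(1))
    return p
def tcp():
    s=state();print('tcp stand',stand(s['ee_pos']).round(1),s['ee_pos'].round(1),s['ee_rot'].round(1),'F',s['force'].round(1),'T',s['torque'].round(2),'q6',s['qpos'][5].round(1),s['gripper_width'],s['time_s'])
E
python3 - <<'E'
from h import *
tcp();cassette();cassette('side')
E
```

```text
tcp stand [-120.8   -0.2] [ 572.2 -199.7  169. ] [-1.80e+02 -1.00e-01  8.48e+01] F [-0.4  3.3  1.7] T [ 0.61  0.24 -0.05] q6 -15.2 19.664195052171795 6.05
top 204 rect [-32.    3.6] [48.5 72.7] 88.8 x [-67.    3.8] y [-20.6  26.7]
side 85 rect [-79.4   9. ] [38.4 45.4] 89.2 x [-102.   -57.9] y [-8.4 28.2]
```

Request:
servo_tool --steps '[[200, [-4, -0.5, 0], [0, 0, 0]], [200, [-4, -0.5, 0], [0, 0, 0]], [200, [-4, -0.5, 0], [0, 0, 0]], [200, [-4, -0.5, 0], [0, 0, 0]], [200, [-4, 0, 0], [0, 0, 0]], [200, [-4, 0, 0], [0, 0, 0]], [200, [-4, 0, 0], [0, 0, 0]], [200, [-4, 0, 0], [0, 0, 0]], [200, [-4, 0, 0], [0, 0, 0]], [200, [-4, 0, 0], [0, 0, 0]]]'

```text
time_s: 7.15
ee_pos: [566.7, -239.8, 168.9]
ee_rot: [-180.0, -0.0, 84.8]
force: [-0.4, 3.1, 1.2]
gripper_width: 19.8
gripper_force: 1.4
```

```bash
python3 - <<'E'
from h import *
tcp();cassette();cassette('side')
E
```

```text
tcp stand [-80.5  -2.1] [ 566.7 -239.8  168.9] [-180.    -0.    84.8] F [-0.4  3.1  1.2] T [ 0.41  0.21 -0.07] q6 -18.8 19.79505980632499 7.15
top 66 rect [17.  1.] [47.  48.1] 6.2 x [-2.9 42.8] y [-22.3  26.1]
side 77 rect [-39.3   7. ] [37.9 44.6] 87.1 x [-62.  -18.6] y [-10.8  27. ]
```

Request:
servo_tool --steps '[[200, [-3, 0, 0], [0, 0, 0]], [200, [-3, 0, 0], [0, 0, 0]], [200, [-3, 0, 0], [0, 0, 0]], [200, [-3, 0, 0], [0, 0, 0]], [200, [-3, 0, 0], [0, 0, 0]], [200, [-3, 0, 0], [0, 0, 0]], [200, [-2, 0, 0], [0, 0, 0]], [200, [-1, 0, 0], [0, 0, 0]], [200, [-1, 0, 0], [0, 0, 0]], [200, [0, 0, 0], [0, 0, 0]]]'

```text
time_s: 8.25
ee_pos: [564.7, -261.5, 168.9]
ee_rot: [-180.0, 0.0, 84.8]
force: [-1.2, 2.9, 0.5]
gripper_width: 19.5
gripper_force: 1.2
```

```bash
python3 - <<'E'
from h import *
tcp();cassette();cassette('side')
E
```

```text
tcp stand [-58.7  -2.1] [ 564.7 -261.5  168.9] [-180.     0.    84.8] F [-1.2  2.9  0.5] T [ 0.35  0.37 -0.09] q6 -20.7 19.49535156269927 8.25
top 34 rect [57.8 -4.7] [50.8 29.2] 64.3 x [34.3 66. ] y [-23.1  11. ]
side 72 rect [-19.1   6.6] [38.9 43.5] 88.8 x [-41.1   1.1] y [-10.9  26.3]
```

Force is still only friction, so I'll keep going 1 mm at a time until it rises.

Request:
servo_tool --steps '[[200, [-1, 0, 0], [0, 0, 0]], [200, [-1, 0, 0], [0, 0, 0]], [200, [-1, 0, 0], [0, 0, 0]], [200, [-1, 0, 0], [0, 0, 0]], [200, [0, 0, 0], [0, 0, 0]], [200, [0, 0, 0], [0, 0, 0]], [200, [0, 0, 0], [0, 0, 0]], [200, [0, 0, 0], [0, 0, 0]], [200, [0, 0, 0], [0, 0, 0]], [200, [0, 0, 0], [0, 0, 0]]]'

```text
time_s: 9.35
ee_pos: [564.5, -263.1, 168.9]
ee_rot: [-180.0, -0.3, 84.8]
force: [-0.5, 8.5, 1.3]
gripper_width: 19.8
gripper_force: 4.3
```

```bash
python3 - <<'E'
from h import *
tcp();cassette('side')
E
```

```text
tcp stand [-57.   -2.2] [ 564.5 -263.1  168.9] [-180.    -0.3   84.8] F [-0.5  8.5  1.3] T [ 1.47  0.3  -0.14] q6 -21.0 19.776904910704076 9.35
side 68 rect [-23.5  11.2] [40.7 35.9] 11.7 x [-40.2  -0.7] y [-10.2  26.5]
```

Request:
servo_tool --steps '[[200, [-1, 0, 0], [0, 0, 0]], [200, [-1, 0, 0], [0, 0, 0]], [200, [-1, 0, 0], [0, 0, 0]], [200, [-1, 0, 0], [0, 0, 0]], [200, [-1, 0, 0], [0, 0, 0]], [200, [0, 0, 0], [0, 0, 0]], [200, [0, 0, 0], [0, 0, 0]], [200, [0, 0, 0], [0, 0, 0]], [200, [0, 0, 0], [0, 0, 0]], [200, [0, 0, 0], [0, 0, 0]]]'

```text
time_s: 10.4
ee_pos: [563.6, -263.8, 169.0]
ee_rot: [-179.8, -0.7, 84.7]
force: [-1.6, 20.9, 5.5]
gripper_width: 19.4
gripper_force: 9.8
```

```bash
python3 - <<'E'
from h import *
tcp();cassette('side');cassette('side')
E
```

```text
tcp stand [-56.3  -3. ] [ 563.6 -263.8  169. ] [-179.8   -0.7   84.7] F [-1.6 20.9  5.5] T [ 3.42  0.4  -0.31] q6 -21.4 19.424766298831468 10.4
side 69 rect [-20.6   5.8] [37.3 37.6] 88.2 x [-39.5  -1.9] y [-12.3  24.4]
side 70 rect [-20.7   6.9] [37.4 36.5] 3.4 x [-39.4  -2.1] y [-12.3  24.8]
```

Home: the tail is at x ≈ -40 and the stop is solid at 21 N. I'll back off, rise, and go above the knob.

Request:
servo_tool --steps '[[200, [10, 0, 0], [0, 0, 0]], [200, [15, 0, 0], [0, 0, 0]], [200, [10, 0, 10], [0, 0, 0]], [200, [0, 0, -30], [0, 0, 0]], [120, [0, 0, -35], [0, 0, 0]], [120, [0, 0, -35], [0, 0, 0]], [120, [0, 0, -30], [0, 0, 0]], [120, [0, 0, 0], [0, 0, 0]], [120, [0, 0, 0], [0, 0, 0]], [120, [0, 0, 0], [0, 0, 0]]]'

```text
time_s: 11.5
ee_pos: [566.7, -235.3, 287.2]
ee_rot: [-179.9, -0.0, 84.8]
force: [-0.4, 0.5, -0.3]
gripper_width: 48.4
gripper_force: 0.0
```

```bash
python3 - <<'E'
from h import *
tcp();p=cassette('side')
for n in('top','side'):
    p=cams.grab_frame(n);P=pts(p).reshape(-1,3);S=stand(P)
    m=(p['z_map'].ravel()>0)&(abs(S[:,0]-35)<20)&(abs(S[:,1])<20)&(P[:,2]>195)&(P[:,2]<240)
    print(n,m.sum(),np.percentile(P[m][:,2],[50,90,98]) if m.sum() else '',S[m].mean(0) if m.sum() else '')
    if n=='side': cv2.imwrite('pics/c2.png',cv2.resize(p['color'][120:264,180:372],(768,576))[...,::-1])
E
```

```text
tcp stand [-84.9  -2.5] [ 566.7 -235.3  287.2] [-179.9   -0.    84.8] F [-0.4  0.5 -0.3] T [-0.08  0.03  0.04] q6 -18.4 48.3793758853126 11.5
side 145 rect [8.3 0.7] [47.  97.4] 89.6 x [-40.2  50.6] y [-22.2  24.2]
top 178 [225.94056728 228.24787536 229.3158268 ] [34.36981018 -0.36577619]
side 207 [218.86984302 230.08411012 230.71278793] [28.45052701 -1.16202063]
```

View pics/c2.png

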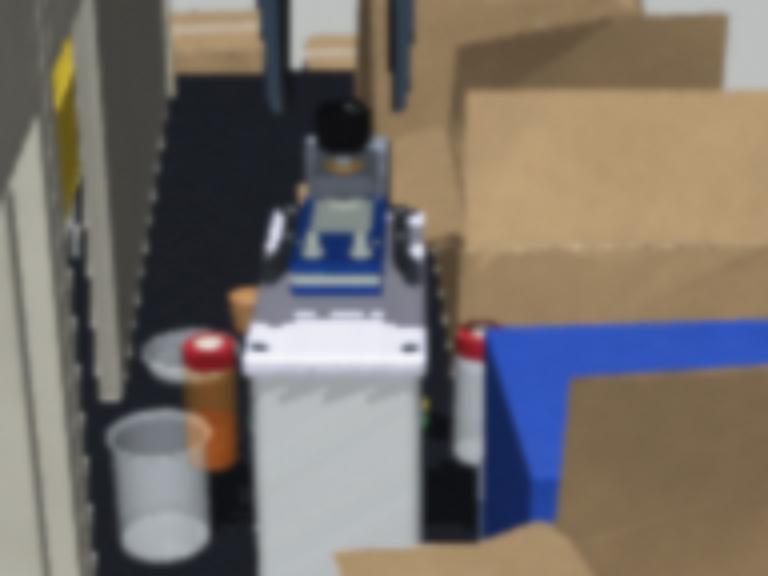

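Picture: the cassette at (340,250) is square between the rails, the vials and beaker are undisturbed, and the knob at (343,125) is free.

Request:
servo_tool --steps '[[120, [-30, 0.6, 0], [0, 0, 0]], [120, [-30, 0.6, 0], [0, 0, 0]], [120, [-30, 0.6, 0], [0, 0, 0]], [120, [-30, 0.6, 0], [0, 0, 0]], [120, [0, 0, 0], [0, 0, -0.14]], [120, [0, 0, 0], [0, 0, -0.14]], [120, [0, 0, 0], [0, 0, -0.14]], [120, [0, 0, 0], [0, 0, -0.14]], [120, [0, 0, 0], [0, 0, -0.14]], [120, [0, 0, 0], [0, 0, -0.14]]]'

```text
time_s: 12.65
ee_pos: [558.5, -355.2, 287.8]
ee_rot: [-180.0, -0.1, 133.2]
force: [0.2, 1.0, -0.2]
gripper_width: 48.0
gripper_force: 0.0
```

Request:
servo_tool --steps '[[120, [0, 0, 0], [0, 0, -0.14]], [120, [0, 0, 0], [0, 0, -0.14]], [120, [0, 0, 0], [0, 0, -0.14]], [120, [0, 0, 0], [0, 0, -0.14]], [120, [0, 0, 0], [0, 0, -0.14]], [120, [0, 0, 0], [0, 0, 0]], [120, [0, 0, 0], [0, 0, 0]], [120, [0, 0, 0], [0, 0, 0]], [120, [0, 0, 0], [0, 0, 0]], [120, [0, 0, 0], [0, 0, 0]]]'

```text
time_s: 13.65
ee_pos: [558.7, -355.2, 288.9]
ee_rot: [180.0, 0.0, 173.0]
force: [0.3, 0.6, -0.7]
gripper_width: 48.6
gripper_force: 0.0
```

```bash
python3 - <<'E'
from h import *
tcp();s=state();print(s['qpos'])
d=np.array([558.4,-355.1,225])-s['ee_pos'];print(d,R.from_euler('xyz',s['ee_rot'],degrees=True).inv().apply(d))
E
```

```text
tcp stand [35.2  0.4] [ 558.7 -355.2  288.9] [180.   0. 173.] F [ 0.3  0.6 -0.7] T [-0.03  0.01  0.  ] q6 -116.4 48.589429598242624 13.65
[-3.34470131e+01  2.50710255e+01  7.16450810e+01  5.57569609e-03
  8.32850121e+01 -1.16427562e+02]
[ -0.28796376   0.12617035 -63.88530862] [ 0.30285622  0.08394606 63.88530919]
```

Request:
servo_tool --steps '[[120, [0, 0, 20], [0, 0, 0]], [120, [0, 0, 20], [0, 0, 0]], [120, [0, 0, 16], [0, 0, 0]], [120, [0, 0, 8], [0, 0, 0]], [120, [0, 0, 0], [0, 0, 0]], [255, [0, 0, 0], [0, 0, 0]], [255, [0, 0, 0], [0, 0, 0]], [255, [0, 0, 0], [0, 0, 0]], [255, [0, 0, 0], [0, 0, 0]], [255, [0, 0, 0], [0, 0, 0]]]' --squeeze 20

```text
time_s: 14.65
ee_pos: [559.1, -355.9, 226.1]
ee_rot: [-179.9, 0.1, 173.0]
force: [-0.4, -2.4, 3.8]
gripper_width: 29.4
gripper_force: 20.0
```

```bash
python3 -c "
from h import *
tcp()"
```

```text
tcp stand [35.9  0.8] [ 559.1 -355.9  226.1] [-1.799e+02  1.000e-01  1.730e+02] F [-0.4 -2.4  3.8] T [-0.31 -0.01  0.02] q6 -116.5 29.377372213937672 14.65
```

Request:
servo_tool --steps '[[255, [0, 0, 0.13], [0, 0, 0.14]], [255, [0, 0, 0.13], [0, 0, 0.14]], [255, [0, 0, 0.13], [0, 0, 0.14]], [255, [0, 0, 0.13], [0, 0, 0.14]], [255, [0, 0, 0.13], [0, 0, 0.14]], [255, [0, 0, 0.13], [0, 0, 0.14]], [255, [0, 0, 0.13], [0, 0, 0.14]], [255, [0, 0, 0.13], [0, 0, 0.14]], [255, [0, 0, 0.13], [0, 0, 0.14]], [255, [0, 0, 0.13], [0, 0, 0.14]]]'

```text
time_s: 15.65
ee_pos: [559.4, -355.7, 224.7]
ee_rot: [179.9, 0.1, 92.5]
force: [0.9, -1.5, 2.9]
gripper_width: 29.7
gripper_force: 20.0
```

```bash
python3 -c "
from h import *
tcp()"
```

```text
tcp stand [35.7  1.1] [ 559.4 -355.7  224.7] [1.799e+02 1.000e-01 9.250e+01] F [ 0.9 -1.5  2.9] T [-0.38 -0.06  0.08] q6 -35.9 29.70179028107672 15.65
```

Request:
servo_tool --steps '[[255, [0, 0, 0.13], [0, 0, 0.14]], [255, [0, 0, 0.13], [0, 0, 0.14]], [255, [0, 0, 0.13], [0, 0, 0.14]], [255, [0, 0, 0.13], [0, 0, 0.14]], [255, [0, 0, 0.13], [0, 0, 0.14]], [255, [0, 0, 0.13], [0, 0, 0.14]], [255, [0, 0, 0.13], [0, 0, 0.14]], [255, [0, 0, 0.13], [0, 0, 0.14]], [255, [0, 0, 0.13], [0, 0, 0.14]], [255, [0, 0, 0.13], [0, 0, 0.14]]]'

```text
time_s: 16.65
ee_pos: [559.6, -356.0, 223.4]
ee_rot: [179.8, -0.1, 12.3]
force: [0.7, -1.9, 2.6]
gripper_width: 29.3
gripper_force: 20.0
```

```bash
python3 -c "
from h import *
tcp()"
```

```text
tcp stand [35.9  1.4] [ 559.6 -356.   223.4] [ 1.798e+02 -1.000e-01  1.230e+01] F [ 0.7 -1.9  2.6] T [-0.51 -0.05  0.04] q6 44.3 29.25267636945545 16.65
```

Request:
servo_tool --steps '[[255, [0, 0, 0.13], [0, 0, 0.14]], [255, [0, 0, 0.13], [0, 0, 0.14]], [255, [0, 0, 0.13], [0, 0, 0.14]], [255, [0, 0, 0.13], [0, 0, 0.14]], [255, [0, 0, 0.13], [0, 0, 0.14]], [255, [0, 0, 0.13], [0, 0, 0.14]], [255, [0, 0, 0.13], [0, 0, 0.14]], [255, [0, 0, 0.13], [0, 0, 0.14]], [255, [0, 0, 0.13], [0, 0, 0.14]], [255, [0, 0, 0.13], [0, 0, 0.14]]]'

```text
time_s: 17.65
ee_pos: [559.3, -356.3, 222.0]
ee_rot: [-179.9, -0.2, -67.9]
force: [0.4, -3.0, 3.8]
gripper_width: 29.1
gripper_force: 20.0
```

```bash
python3 -c "
from h import *
tcp()"
```

```text
tcp stand [36.2  1.1] [ 559.3 -356.3  222. ] [-179.9   -0.2  -67.9] F [ 0.4 -3.   3.8] T [-0.43  0.07  0.  ] q6 124.5 29.089563815734053 17.65
```

Request:
servo_tool --steps '[[120, [0, 0, 0], [0, 0, 0]], [120, [0, 0, 0], [0, 0, 0]], [120, [0, 0, 0], [0, 0, 0]], [120, [0, 0, 0], [0, 0, -0.149]], [120, [0, 0, 0], [0, 0, -0.149]], [120, [0, 0, 0], [0, 0, -0.149]], [120, [0, 0, 0], [0, 0, -0.149]], [120, [0, 0, 0], [0, 0, -0.149]], [120, [0, 0, 0], [0, 0, -0.149]], [120, [0, 0, 0], [0, 0, -0.149]]]'

```text
time_s: 18.65
ee_pos: [558.5, -354.8, 220.6]
ee_rot: [-179.9, 0.1, -7.4]
force: [-1.1, -0.1, 0.1]
gripper_width: 48.3
gripper_force: 0.0
```

Request:
servo_tool --steps '[[120, [0, 0, 0], [0, 0, -0.149]], [120, [0, 0, 0], [0, 0, -0.149]], [120, [0, 0, 0], [0, 0, -0.149]], [120, [0, 0, 0], [0, 0, -0.149]], [120, [0, 0, 0], [0, 0, -0.149]], [120, [0, 0, 0], [0, 0, -0.149]], [120, [0, 0, 0], [0, 0, -0.149]], [120, [0, 0, 0], [0, 0, -0.149]], [120, [0, 0, 0], [0, 0, -0.149]], [120, [0, 0, 0], [0, 0, -0.149]]]'

```text
time_s: 19.65
ee_pos: [558.5, -354.8, 220.6]
ee_rot: [-179.9, -0.0, 78.0]
force: [0.2, 0.0, -0.1]
gripper_width: 48.4
gripper_force: 0.0
```

Request:
servo_tool --steps '[[120, [0, 0, 0], [0, 0, -0.149]], [120, [0, 0, 0], [0, 0, -0.149]], [120, [0, 0, 0], [0, 0, -0.149]], [120, [0, 0, 0], [0, 0, -0.149]], [120, [0, 0, 0], [0, 0, -0.149]], [120, [0, 0, 0], [0, 0, -0.149]], [120, [0, 0, 0], [0, 0, -0.149]], [120, [0, 0, 0], [0, 0, -0.149]], [120, [0, 0, 0], [0, 0, -0.149]], [120, [0, 0, 0], [0, 0, -0.149]]]'

```text
time_s: 20.65
ee_pos: [558.5, -354.8, 220.6]
ee_rot: [180.0, -0.1, 163.3]
force: [0.1, -0.7, -0.8]
gripper_width: 48.2
gripper_force: 0.0
```

```bash
python3 -c "
from h import *
tcp()"
```

```text
tcp stand [34.8  0.2] [ 558.5 -354.8  220.6] [ 1.800e+02 -1.000e-01  1.633e+02] F [ 0.1 -0.7 -0.8] T [-0.02 -0.07  0.  ] q6 -106.8 48.199438600792604 20.65
```

Request:
servo_tool --steps '[[120, [-0.7, -0.5, 0], [0, 0, 0]], [255, [0, 0, 0], [0, 0, 0]], [255, [0, 0, 0], [0, 0, 0]], [255, [0, 0, 0], [0, 0, 0]], [255, [0, 0, 0], [0, 0, 0]], [255, [0, 0, 0], [0, 0, 0]], [255, [0, 0, 0.1], [0, 0, 0.1]], [255, [0, 0, 0.1], [0, 0, 0.1]], [255, [0, 0, 0.1], [0, 0, 0.1]], [255, [0, 0, 0.1], [0, 0, 0.1]]]' --squeeze 20

```text
time_s: 21.65
ee_pos: [559.2, -355.9, 220.6]
ee_rot: [180.0, -0.0, 139.7]
force: [-0.2, -0.6, -0.1]
gripper_width: 29.3
gripper_force: 20.0
```

```bash
python3 -c "
from h import *
tcp()"
```

```text
tcp stand [35.9  0.9] [ 559.2 -355.9  220.6] [180.   -0.  139.7] F [-0.2 -0.6 -0.1] T [-0.03 -0.02 -0.  ] q6 -83.2 29.25693714999501 21.65
```

Request:
servo_tool --steps '[[255, [0, 0, 0.07], [0, 0, 0.07]], [255, [0, 0, 0.07], [0, 0, 0.07]], [255, [0, 0, 0.07], [0, 0, 0.07]], [255, [0, 0, 0.07], [0, 0, 0.07]], [255, [0, 0, 0.07], [0, 0, 0.07]], [255, [0, 0, 0.07], [0, 0, 0.07]], [255, [0, 0, 0.07], [0, 0, 0.07]], [255, [0, 0, 0.07], [0, 0, 0.07]], [255, [0, 0, 0.07], [0, 0, 0.07]], [255, [0, 0, 0.07], [0, 0, 0.07]]]'

```text
time_s: 22.65
ee_pos: [559.4, -355.8, 219.9]
ee_rot: [180.0, -0.0, 99.7]
force: [1.3, 0.2, -0.1]
gripper_width: 29.6
gripper_force: 20.0
```

```bash
python3 -c "
from h import *
tcp()"
```

```text
tcp stand [35.7  1.1] [ 559.4 -355.8  219.9] [180.   -0.   99.7] F [ 1.3  0.2 -0.1] T [-0.1  -0.03  0.05] q6 -43.2 29.551022965106732 22.65
```

Request:
servo_tool --steps '[[255, [0, 0, 0.07], [0, 0, 0.07]], [255, [0, 0, 0.07], [0, 0, 0.07]], [255, [0, 0, 0.07], [0, 0, 0.07]], [255, [0, 0, 0.07], [0, 0, 0.07]], [255, [0, 0, 0.07], [0, 0, 0.07]], [255, [0, 0, 0.07], [0, 0, 0.07]], [255, [0, 0, 0.07], [0, 0, 0.07]], [255, [0, 0, 0.07], [0, 0, 0.07]], [255, [0, 0, 0.07], [0, 0, 0.07]], [255, [0, 0, 0.07], [0, 0, 0.07]]]'

```text
time_s: 23.65
ee_pos: [559.6, -355.9, 219.2]
ee_rot: [180.0, -0.0, 59.6]
force: [0.8, -0.7, -0.8]
gripper_width: 29.5
gripper_force: 20.0
```

```bash
python3 -c "
from h import *
tcp();s=state();print(s['effort'],s['torque'])"
```

```text
tcp stand [35.8  1.3] [ 559.6 -355.9  219.2] [180.   -0.   59.6] F [ 0.8 -0.7 -0.8] T [-0.19 -0.01  0.04] q6 -3.0 29.469879811878783 23.65
[ -0.09457978 -49.89599705 -23.41843128   0.06090114   0.34303595
  -0.52547827] [-0.19354506 -0.00982102  0.03617472]
```

Request:
servo_tool --steps '[[255, [0, 0, 0.07], [0, 0, 0.07]], [255, [0, 0, 0.07], [0, 0, 0.07]], [255, [0, 0, 0.07], [0, 0, 0.07]], [255, [0, 0, 0.07], [0, 0, 0.07]], [255, [0, 0, 0.07], [0, 0, 0.07]], [255, [0, 0, 0.07], [0, 0, 0.07]], [255, [0, 0, 0.07], [0, 0, 0.07]], [255, [0, 0, 0.07], [0, 0, 0.07]], [255, [0, 0, 0.07], [0, 0, 0.07]], [255, [0, 0, 0.07], [0, 0, 0.07]]]'

```text
time_s: 24.65
ee_pos: [559.7, -356.1, 218.6]
ee_rot: [180.0, -0.0, 19.5]
force: [0.1, -0.3, -0.1]
gripper_width: 29.3
gripper_force: 20.0
```

```bash
python3 -c "
from h import *
tcp();s=state();print(s['effort'],s['torque'])"
```

```text
tcp stand [36.   1.4] [ 559.7 -356.1  218.6] [180.   -0.   19.5] F [ 0.1 -0.3 -0.1] T [-0.21 -0.05  0.05] q6 37.1 29.33951393490165 24.65
[ 2.50795204e-02 -5.00487971e+01 -2.33265728e+01  1.57104749e-01
  3.99854975e-01 -5.25269676e-01] [-0.20996004 -0.05050373  0.04550869]
```

Request:
servo_tool --steps '[[255, [0, 0, 0.07], [0, 0, 0.07]], [255, [0, 0, 0.07], [0, 0, 0.07]], [255, [0, 0, 0.07], [0, 0, 0.07]], [255, [0, 0, 0.07], [0, 0, 0.07]], [255, [0, 0, 0.07], [0, 0, 0.07]], [255, [0, 0, 0.07], [0, 0, 0.07]], [255, [0, 0, 0.07], [0, 0, 0.07]], [255, [0, 0, 0.07], [0, 0, 0.07]], [255, [0, 0, 0.07], [0, 0, 0.07]], [255, [0, 0, 0.07], [0, 0, 0.07]]]'

```text
time_s: 25.65
ee_pos: [559.6, -356.2, 218.0]
ee_rot: [180.0, -0.1, -20.6]
force: [1.1, -1.2, 0.0]
gripper_width: 29.2
gripper_force: 20.0
```

```bash
python3 -c "
from h import *
tcp();s=state();print(s['effort'],s['torque'])
P=0
for n in('top','side'):
    p=cams.grab_frame(n);cv2.imwrite('pics/k_%s.png'%n,cv2.resize(p['color'][130:226,216:344],(512,384))[...,::-1])
"; python3 -c "
import cv2
cv2.imwrite('pics/k1.png',cv2.imread('pics/k_side.png'))"
```

```text
tcp stand [36.2  1.4] [ 559.6 -356.2  218. ] [ 1.80e+02 -1.00e-01 -2.06e+01] F [ 1.1 -1.2  0. ] T [-0.31  0.06  0.09] q6 77.2 29.2122179286449 25.65
[  0.22394156 -49.82988238 -23.17803919   0.27617561   0.33952204
  -0.47622001] [-0.3074835   0.06295365  0.08702521]
```

View pics/k1.png

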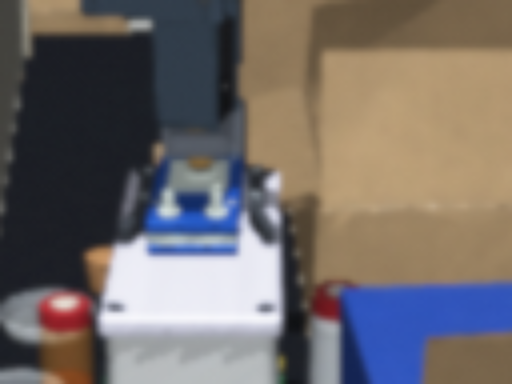

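The side view shows the fingers closed on the knob and the foot at the cassette, with everything still in place. The torque is starting to rise (0.09 N m), so the foot has just touched.

Request:
servo_tool --steps '[[255, [0, 0, 0.07], [0, 0, 0.07]], [255, [0, 0, 0.07], [0, 0, 0.07]], [255, [0, 0, 0.07], [0, 0, 0.07]], [255, [0, 0, 0.07], [0, 0, 0.07]], [255, [0, 0, 0.07], [0, 0, 0.07]], [255, [0, 0, 0.07], [0, 0, 0.07]], [255, [0, 0, 0.07], [0, 0, 0.07]], [255, [0, 0, 0.07], [0, 0, 0.07]], [255, [0, 0, 0.07], [0, 0, 0.07]], [255, [0, 0, 0.07], [0, 0, 0.07]]]'

```text
time_s: 26.75
ee_pos: [559.5, -356.3, 217.4]
ee_rot: [-180.0, -0.1, -60.6]
force: [0.6, -2.5, -0.0]
gripper_width: 29.3
gripper_force: 20.0
```

```bash
python3 -c "
from h import *
tcp();print([state()['torque'][2].round(3) for _ in range(3)])"
```

```text
tcp stand [36.3  1.3] [ 559.5 -356.3  217.4] [-1.80e+02 -1.00e-01 -6.06e+01] F [ 0.6 -2.5 -0. ] T [-0.23  0.08  0.1 ] q6 117.2 29.307775085566785 26.75
[np.float64(0.105), np.float64(0.105), np.float64(0.105)]
```

Request:
servo_tool --steps '[[255, [0, 0, 0.05], [0, 0, 0.05]], [255, [0, 0, 0.05], [0, 0, 0.05]], [255, [0, 0, 0.05], [0, 0, 0.05]], [255, [0, 0, 0.05], [0, 0, 0.05]], [255, [0, 0, 0.05], [0, 0, 0.05]], [255, [0, 0, 0.05], [0, 0, 0.05]], [255, [0, 0, 0.05], [0, 0, 0.05]], [255, [0, 0, 0.05], [0, 0, 0.05]], [255, [0, 0, 0], [0, 0, 0]], [255, [0, 0, 0], [0, 0, 0]]]'

```text
time_s: 27.75
ee_pos: [559.4, -356.3, 217.0]
ee_rot: [-180.0, -0.1, -83.4]
force: [0.1, -1.5, 1.0]
gripper_width: 29.7
gripper_force: 20.0
```

```bash
python3 -c "
from h import *
tcp();print(state()['torque'][2].round(3))"
```

```text
tcp stand [36.3  1.1] [ 559.4 -356.3  217. ] [-1.80e+02 -1.00e-01 -8.34e+01] F [ 0.1 -1.5  1. ] T [-0.35  0.11  0.01] q6 139.9 29.704035814117386 27.75
0.011
```

Request:
servo_tool --steps '[[120, [0, 0, 0], [0, 0, 0]], [120, [0, 0, 0], [0, 0, 0]], [120, [0, 0, 0], [0, 0, 0]], [120, [0, 0, 0], [0, 0, -0.14]], [120, [0, 0, 0], [0, 0, -0.14]], [120, [0, 0, 0], [0, 0, -0.14]], [120, [0, 0, 0], [0, 0, -0.14]], [120, [0, 0, 0], [0, 0, -0.14]], [120, [0, 0, 0], [0, 0, -0.14]], [120, [0, 0, 0], [0, 0, -0.14]]]'

```text
time_s: 28.75
ee_pos: [559.1, -355.6, 216.5]
ee_rot: [-180.0, 0.0, -27.0]
force: [-0.1, -0.5, -0.4]
gripper_width: 48.1
gripper_force: 0.0
```

Request:
servo_tool --steps '[[120, [0, 0, 0], [0, 0, 0]], [255, [0, 0, 0], [0, 0, 0]], [255, [0, 0, 0], [0, 0, 0]], [255, [0, 0, 0], [0, 0, 0]], [255, [0, 0, 0], [0, 0, 0]], [255, [0, 0, 0], [0, 0, 0]], [255, [0, 0, 0.05], [0, 0, 0.06]], [255, [0, 0, 0.05], [0, 0, 0.06]], [255, [0, 0, 0.05], [0, 0, 0.06]], [255, [0, 0, 0.05], [0, 0, 0.06]]]' --squeeze 20

```text
time_s: 29.75
ee_pos: [559.2, -355.9, 216.5]
ee_rot: [180.0, 0.0, -41.2]
force: [-0.0, -0.2, -0.4]
gripper_width: 29.7
gripper_force: 20.0
```

```bash
python3 -c "
from h import *
tcp();print(state()['torque'][2].round(3))"
```

```text
tcp stand [35.9  0.9] [ 559.2 -355.9  216.5] [180.    0.  -41.2] F [-0.  -0.2 -0.4] T [-0.04  0.26  0.12] q6 97.8 29.73568486815102 29.75
0.121
```

The torque trend (0.087, 0.105, 0.121 N m) puts the screw about 1.9 rad past touch, in the finger-tight band. I'll release and rise.

Request:
servo_tool --steps '[[120, [0, 0, 0], [0, 0, 0]], [120, [0, 0, 0], [0, 0, 0]], [120, [0, 0, 0], [0, 0, 0]], [120, [0, 0, -5], [0, 0, 0]], [120, [0, 0, -20], [0, 0, 0]], [120, [0, 0, -30], [0, 0, 0]], [120, [0, 0, -30], [0, 0, 0]], [120, [0, 0, -25], [0, 0, 0]], [120, [0, 0, 0], [0, 0, 0]], [120, [0, 0, 0], [0, 0, 0]]]'

```text
time_s: 30.75
ee_pos: [559.2, -355.8, 326.8]
ee_rot: [-180.0, -0.0, -41.1]
force: [-0.1, 1.4, -0.8]
gripper_width: 48.2
gripper_force: 0.0
```

```bash
python3 - <<'E'
from h import *
tcp();p=cassette('side');P=pts(p).reshape(-1,3);S=stand(P)
m=(p['z_map'].ravel()>0)&(abs(S[:,0]-35)<20)&(abs(S[:,1])<20)&(P[:,2]>195)&(P[:,2]<240)
print(m.sum(),np.percentile(P[m][:,2],[50,90,98]))
cv2.imwrite('pics/f.png',cv2.resize(p['color'][120:264,180:372],(768,576))[...,::-1])
E
```

```text
tcp stand [35.8  0.9] [ 559.2 -355.8  326.8] [-180.    -0.   -41.1] F [-0.1  1.4 -0.8] T [ 0.01  0.25 -0.02] q6 97.6 48.15100604114848 30.75
side 240 rect [11.7  2.3] [ 53.1 107.5] 88.6 x [-41.1  59.7] y [-24.2  26.5]
185 [213.00442871 221.86774984 222.67665249]
```

View pics/f.png

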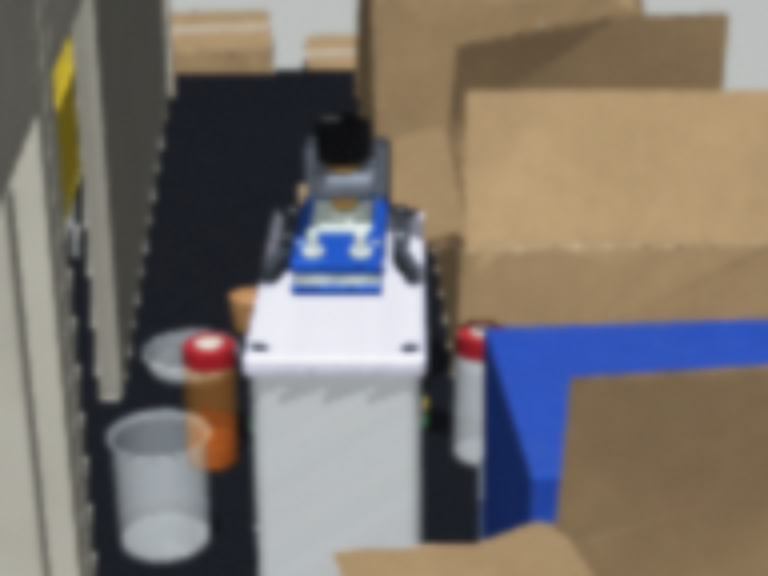

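The knob is about 8 mm lower, the cassette is still home (tail edge at row 290, as before), and the bystanders haven't moved.

```bash
python3 -c "
from h import *
print(ticket.job_done())"
```

```text
the job is handed in; nothing more can be done
None
```

The cassette is fully home against the column and the knob is finger-tight (about 1.9 rad past touch, estimated from the turning torque); the gripper has let go, the bystanders haven't moved, and the job was handed in at about 31 s.

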